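Index the sample turntable with its ratchet lever

TASK

Swing the turntable's orange-knobbed ratchet lever fully back and forth between its two stops, one notch per full stroke, until the yellow-capped sample jar stands at the red pointer in front of the fixed code reader. Turn the turntable with the lever only, without touching the turntable or that jar, and do not let the jar tip; finish with the lever swung back to its green stop and let go.

Things in the scene. Friction and masses are not known exactly. Their poses are not given: they have to be found in the camera images.
- indexer: Fixed grey base disc, 296 mm across, 12 mm thick. Origin: underside centre, on the vertical axis of turntable and lever; z up. Its x axis points at the red pointer block (120 mm out, 48 mm high) and the white code reader behind it (96 mm high, 190 mm out); the lever sticks out at its -x side, towards the robot. Angles in these notes: about z from the base's x axis, counterclockwise from above.
- turntable: White disc with 12 grey saw teeth, 236 mm across, top 43 mm above the bench; 12 steel fins (to 57 mm) part 12 pockets, 30 degrees apart on an 85 mm radius. Origin on the axis at its underside, z up. A full lever stroke turns it 30 degrees counterclockwise and leaves a pocket at the pointer within about 6 degrees; it stays put while the lever swings back and never turns clockwise.
- lever_knob (a point): Centre (96 mm high) of the lever's upright round orange knob, 26 mm across, 58 mm tall, 175 mm from the axis; can be pinched from above. Swings from 160 degrees (green stop, start of a stroke) to 200 (black stop), needs about 3 N, stays where left. Starts between the stops: bring it to green first. The first 5 to 10 degrees of a stroke are free play; go within 3 degrees of each stop.
- sample_jar: Jar with the yellow cap, 36 mm across, 44 mm tall, loose in a pocket of the turntable, two to four notches (60 to 120 degrees) short of the pointer at the start. Origin: centre of its underside, z up. Like jars with a blue and a white cap stand beside it. It must come to stand on the base's x axis, 85 mm from the turning axis.
Mind the look-alikes: they are no part of the job. What is shaped like the sample_jar but purple is not meant.

How it is judged (in metres and radians):
At the end, for the whole second after the job is handed in: The yellow-capped jar stands upright (within 10 degrees) at the red pointer, within 15 mm of the point on the base's x axis 85 mm from the turning axis; the turntable is at rest; the lever is back at its green stop, within about 9 degrees (x of sample_jar in the frame of indexer between 0.07 and 0.1 m and y of sample_jar in the frame of indexer between -0.016 and 0.016 m and angle between sample_jar's own z axis and vertical below 0.17 rad and y of lever_knob in the frame of indexer above 0.033 m and angular speed of turntable below 0.05 rad/s); the robot touches nothing.
It fails at once if the robot pushes on the turntable itself (contact force between turntable and the fingers above 1 N or contact force between turntable and the arm above 1 N).
It fails at once if the robot pushes on the yellow-capped jar (contact force between sample_jar and the fingers above 1 N or contact force between sample_jar and the arm above 1 N).
It fails at once if the yellow-capped jar tips over (angle between sample_jar's own z axis and vertical above 0.6 rad).
It also fails if it takes over 64 s, if anything falls off the work surface, if the arm or the gripper's body presses on something with over 40 N, if the wrist force passes 120 N, or if a joint passes its speed limit or range.

ROBOT

A 7-joint arm with a two-finger parallel gripper is mounted at the origin on the work surface. World frame = base frame: x ahead of the robot, y to its left, z up, the work surface at z = 0. Lengths are in m, angles in degrees, forces in N, time in s.
With the tool pointing down it reaches from about 0.425 to 0.95 m from the base axis. Payload 4.7 kg.
Tool frame: the origin (TCP) lies where the fingers leave the gripper's body, on its centre line; the fingertips stand 70 mm ahead of it and the grasp point (between the pads) lies 51 mm ahead of it (r.grasp_offset is the distance from the TCP to the grasp point, in m); x points along the fingers, y is the direction in which the jaws open and shut, and the axes are right-handed (so a half turn about x gives the same grasp; the last joint's range is limited). The gripper opens to 87 mm and grips with 3 to 60 N. Pads are 19 mm wide; open, the fingers measure 117 mm over their backs; the gripper's body (75 mm by 190 mm) begins 51 mm behind the grasp point.
Start: joints at [62.401, 26.849, -2.785, 87.806, 1.381, 65.374, -4.715], TCP at [0.295, -0.607, 0.292] pointing down, gripper open.
Joint ranges: [-148.3, 148.3], [-19.14, 114.17], [-79.39, 73.82], [5.75, 140.21], [-59.74, 239.74], [12.07, 113.84], [-152.46, 152.46]. Speed limits (degrees/s): [147.25, 147.25, 180, 180, 180, 180, 180].

INTERFACE

Orientations are given as a 3x3 rotation matrix whose columns are the frame's x, y, z axes.
In Python, from plant import readout, viewer, r gives the robot as it stands. The module is installed in compiled form; this text tells all that it offers.
- The arm moves only by the tool step_arm, never from a script. Its arguments are lists of equal length, an entry for each row: "rotation": the turn, a rotation vector about the tool's x, y, z each as a share of 8 degrees, from -1 to 1, a list of three; "xyz": the shift along the tool's x, y, z each as a share of 2.5 cm, from -1 to 1, a list of three; "hand": the gripper's target within -1 to 1 (fully open at 1, half-way at 0, shut at -1). In form: {"rotation": [[ax, ay, az], ...], "xyz": [[x, y, z], ...], "hand": [hand, ...]}. A call has 1 to 12 rows; each row shifts and turns the commanded pose from where the row before left it, along the tool's axes as they then stand; what a row does not reach is not made up. A row lasts 1/8 s, in which the tool goes at most 62.5 mm and 10.7 degrees, less where a joint would pass 70% of its speed; a pose out of reach is approached as far as the arm can. A call with a number of a shift or a turn outside -1 to 1 is refused whole. A call with a gripper value outside its range is refused whole. The fingers move at their own pace and stop on an object; "grip_force" is the grip in N (left out, the last holds). Time passes only in rows, so rows that do not move let the fingers close. It gives the time, the measured TCP pose, the force and the opening at its end, in the units of the state.
- readout.sense(): the state, without advancing time (a new reading comes with each control period).
- viewer.camera(name): name is "scene" or "top" or "wrist"; returns a dict with "image" (420x560x3 uint8, red, green, blue), "fx", "fy", "cx", "cy" (pixels), "world_from_camera" (4x4, takes a point from camera to world coordinates). Camera axes: x right, y up, looking along -z (the intrinsics and any distortion apply to the point x, -y, -z); pixel columns grow to the right and rows downward; lengths in m; the calibration is good to about 2 mm. The wrist camera is an equidistant fisheye: a pixel r from the principal point sees the ray r / f radians off the axis. A picture is of the moment at which its call begins. There is no depth.
- r.hand_in(): hands the job in, once; it reports no verdict.
Trained networks look in a picture, given as the dict that the camera call returned (one of the last four; its "shot" number tells which), for a name from the list of things; names that differ only in an ending like _2 or _b are one class to them, and where a whole thing is asked for, a point or a joint stands for the part that bears it (a point fixed in the world has none). Each returns a list of dicts, best first, with "confidence" (0 to 1); they miss things now and then, are a little off and sometimes report something else, mostly with a low value. They report only what shows in the picture. A call takes as long as a camera call. They do not tell look-alikes from the thing itself.
- viewer.trace(label, picture): "region" (420x560 bool, what is visible of it) and "at" ([column, row] in pixels, amid what is visible of it).
- viewer.spot_point(label, picture): "at" ([column, row] in pixels: a listed point, or the origin of a listed thing).
The state is a dict: "clock": time; "qpos": joint angles; "joint_vel": joint speeds; "joint_efforts": joint torques, N m; "ee_pos": TCP position; "eef_rot": TCP orientation; "wrist_force": force on the tool from outside, world axes, zero at the start; "torque": the same for the moment, N m; "gripper_width": opening from 0.0 (shut) to 1.0 (fully open).
Only numpy, scipy, OpenCV 4.12 (cv2) and the standard library are available. Lean on these libraries where they do the work, as an engineer would, in place of code of your own. Each camera call takes 0.05 s, during which the arm holds its last target. There are 200 camera calls.

## Working session

There is one attempt and no reset: what is moved stays moved. The work goes in short steps, Python scripts to look and compute and a tool call to move; the robot and the scene stay as the last step left them, time stands still between calls to the robot, and variables do not carry over. Pictures are saved under pics/ and viewed, about 8 in all and at most 12, crops included, and the job is handed in when it is done.

Besides the shell and the picture viewer there is one more tool, called after "Request:" as name(argument=value, ...) on one line, values as JSON. step_arm: Moves the arm, as the interface text tells. Its arguments: {"type":"object","properties":{"rotation":{"type":"array"},"xyz":{"type":"array"},"hand":{"type":"array"},"grip_force":{"type":"number"}},"required":["rotation","xyz","hand"]}

```bash
mkdir -p pics; cat > h.py <<'E'
import numpy as np, cv2
from plant import readout, viewer, r
def ray(p,uv):
    M=np.array(p["world_from_camera"]);x=(uv[0]-p["cx"])/p["fx"];y=(uv[1]-p["cy"])/p["fy"]
    if p.get("name")=="wrist":
        t=np.hypot(x,y);s=np.sin(t)/t if t>1e-9 else 1;d=np.array([x*s,-y*s,-np.cos(t)])
    else: d=np.array([x,-y,-1.])
    d=M[:3,:3]@d;return M[:3,3],d/np.linalg.norm(d)
def tri(rs):
    A=0;b=0
    for o,d in rs:
        P=np.eye(3)-np.outer(d,d);A=A+P;b=b+P@o
    x=np.linalg.solve(A,b);return x,[float(np.linalg.norm((np.eye(3)-np.outer(d,d))@(x-o))) for o,d in rs]
def atz(p,uv,z):
    o,d=ray(p,uv);return o+d*(z-o[2])/d[2]
def cam(n):
    p=viewer.camera(n);p["name"]=n;return p
def save(p,n): cv2.imwrite("pics/"+n,p["image"][:,:,::-1])
E
python3 - <<'E'
from h import *
np.set_printoptions(precision=3,suppress=True)
s=readout.sense();print(s["clock"],s["ee_pos"],s["eef_rot"],s["gripper_width"])
P={n:cam(n) for n in("scene","top")}
for n,p in P.items():
    save(p,n+"0.png");print(n,[k for k in p if k!="image"],p["fx"],p["world_from_camera"])
    for l in("indexer","turntable","lever_knob","sample_jar"):
        print(l,[(np.round(q["at"],1).tolist(),round(q["confidence"],2)) for q in viewer.spot_point(l,p)])
a=cv2.hconcat([cv2.resize(P[n]["image"],None,fx=.7,fy=.7) for n in P]) 
E
```

```text
0.0 [ 0.295 -0.607  0.291] [[-0.001  0.437 -0.899]
 [ 0.002 -0.899 -0.437]
 [-1.    -0.002  0.   ]] 1.0011944234582244
scene ['fx', 'fy', 'cx', 'cy', 'world_from_camera', 'shot', 'name'] 521.903832829166 [[ 0.161 -0.522  0.838  1.43 ]
 [ 0.987  0.075 -0.143 -0.168]
 [ 0.011  0.85   0.527  0.597]
 [ 0.     0.     0.     1.   ]]
indexer [([320.5, 248.7], 0.95), ([273.4, 226.8], 0.29), ([309.0, 159.4], 0.25)]
turntable [([320.2, 233.9], 0.79)]
lever_knob [([308.8, 159.2], 0.89)]
sample_jar [([200.7, 265.2], 0.81), ([272.7, 228.6], 0.74), ([193.4, 287.4], 0.64), ([198.5, 241.0], 0.63)]
top ['fx', 'fy', 'cx', 'cy', 'world_from_camera', 'shot', 'name'] 440.7064465727088 [[-0.     0.989 -0.147  0.513]
 [-1.     0.002  0.019  0.004]
 [ 0.02   0.147  0.989  0.831]
 [ 0.     0.     0.     1.   ]]
indexer [([249.5, 200.2], 0.67)]
turntable [([253.1, 198.7], 0.81)]
lever_knob [([242.8, 299.8], 0.61)]
sample_jar [([299.7, 204.3], 0.96), ([372.6, 225.5], 0.96), ([373.9, 158.2], 0.74), ([367.8, 190.0], 0.64)]
```

View pics/scene0.png

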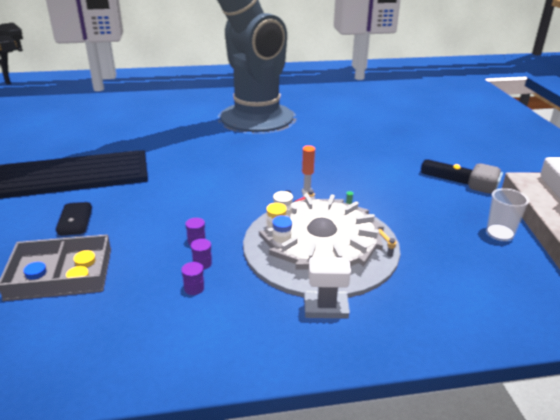

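View pics/top0.png

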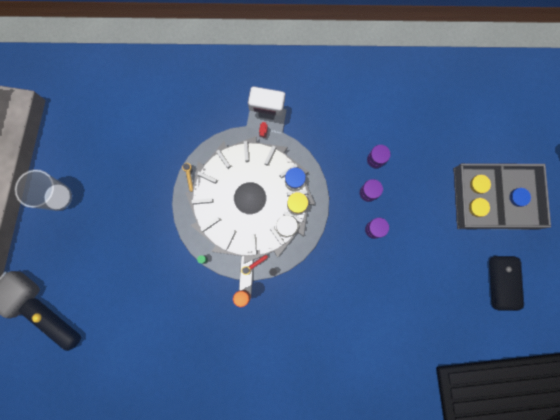

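```bash
python3 - <<'E'
from h import *
np.set_printoptions(precision=4,suppress=True)
P={n:cam(n) for n in("scene","top")}
C={}
for l,z in(("indexer",0),("turntable",.02),("lever_knob",.096)):
    q={n:viewer.spot_point(l,P[n])[0]["at"] for n in P}
    print(l,*tri([ray(P[n],q[n]) for n in P]),atz(P["top"],q["top"],z),atz(P["scene"],q["scene"],z))
    C[l]=tri([ray(P[n],q[n]) for n in P])[0]
for uv in [(299.7,204.3)]: print("jar top",atz(P["top"],uv,.035),atz(P["scene"],(272.7,228.6),.035))
# orange knob mask
for n in P:
    h=cv2.cvtColor(P[n]["image"],cv2.COLOR_RGB2HSV)
    for nm,lo,hi in(("orange",(6,150,100),(17,255,255)),("yellow",(22,130,100),(33,255,255)),("red",(0,150,80),(4,255,255)),("green",(45,100,60),(80,255,255))):
        k,_,st,ce=cv2.connectedComponentsWithStats(cv2.inRange(h,lo,hi))
        print(n,nm,[(st[i].tolist(),ce[i].round(1).tolist()) for i in range(1,k) if st[i][4]>25])
E
```

```text
indexer [ 0.6535  0.0437 -0.0023] [0.001077800966399082, 0.001077800966399083] [0.6534 0.0446 0.    ] [0.6564 0.0418 0.    ]
turntable [0.6473 0.0404 0.0275] [0.0012235430679041009, 0.0012235430679040798] [0.6483 0.0395 0.02  ] [0.6372 0.0444 0.02  ]Traceback (most recent call last):
  File "<stdin>", line 6, in <module>
IndexError: list index out of range
```

The scene view shows the knob at (308,160), the jars at (277,211) and the base at (320,245). In the top view the knob is at (241,298), the yellow cap at (298,203), the pointer at (263,130), the green stop at (201,259) and the black stop at about (275,271). The purple jars are off the table to the right.

```bash
python3 - <<'E'
from h import *
np.set_printoptions(precision=4,suppress=True)
P={n:cam(n) for n in("scene","top")}
ce={}
for n in P:
    h=cv2.cvtColor(P[n]["image"],cv2.COLOR_RGB2HSV)
    for nm,lo,hi in(("orange",(5,170,120),(14,255,255)),("yellow",(22,130,100),(33,255,255)),("red",(0,150,80),(4,255,255)),("green",(45,100,60),(80,255,255))):
        k,_,st,c=cv2.connectedComponentsWithStats(cv2.inRange(h,lo,hi))
        print(n,nm,[(st[i].tolist(),c[i].round(1).tolist()) for i in range(1,k) if st[i][4]>15])
p=P["top"];C=np.array([.6535,.0437])
for nm,uv,z in(("knob top",(241,298.5),.125),("cap",(298,203),.075),("pointer",(263.5,128),.048),("ttcentre?",(250,197),.06)):
    x=atz(p,uv,z);d=x[:2]-C;print(nm,x,np.hypot(*d),np.degrees(np.arctan2(d[1],d[0])))
# base disc outline by ellipse of indexer+turntable regions
for n in P:
    g=np.zeros((420,560),np.uint8)
    for l in("indexer","turntable"):
        q=viewer.trace(l,P[n]); g|=q[0]["region"].astype(np.uint8) if q else 0
    cs=max(cv2.findContours(g,0,1)[0],key=cv2.contourArea)
    print(n,cv2.fitEllipse(cv2.convexHull(cs)),atz(P[n],cv2.fitEllipse(cs)[0],.012))
for n in P:
  for l in("lever_knob",): print(n,[(np.round(q["at"],1).tolist(),round(q["confidence"],2)) for q in viewer.spot_point(l,P[n])])
E
```

```text
scene orange [([304, 149, 10, 3, 22], [308.5, 150.2])]
scene yellow [([454, 165, 6, 4, 17], [456.4, 166.5]), ([268, 203, 18, 12, 168], [276.4, 208.7]), ([67, 250, 28, 27, 427], [81.1, 263.3])]
scene red []
scene green [([347, 192, 6, 10, 38], [349.3, 195.8])]
top orange []
top yellow [([471, 175, 20, 18, 279], [480.3, 183.7]), ([289, 194, 19, 19, 284], [297.7, 202.5]), ([470, 198, 20, 19, 285], [479.3, 207.0]), ([32, 314, 9, 8, 64], [36.0, 317.5])]
top red [([252, 257, 14, 9, 21], [259.5, 260.4])]
top green [([198, 256, 8, 7, 46], [201.4, 259.1])]
knob top [0.4756 0.0519 0.125 ] 0.17805896781125966 177.36859540044964
cap [ 0.6357 -0.0416  0.075 ] 0.08711837547765304 -101.80743858771265
pointer [0.78   0.0196 0.048 ] 0.1287515263509059 -10.784464510986233
ttcentre? [0.6486 0.0426 0.06  ] 0.004980559538225416 -167.4457547534693
scene ((320.427734375, 234.5501708984375), (151.60667419433594, 176.72662353515625), 161.4540557861328) [0.6576 0.0424 0.012 ]
top ((250.89744567871094, 195.90292358398438), (151.20692443847656, 217.58351135253906), 6.063119411468506) [0.6567 0.0427 0.012 ]
scene [([308.7, 159.5], 0.9)]
top [([240.9, 294.3], 0.73)]
```

Request:
step_arm(rotation=[[0.92, 0, 0], [0.92, 0, 0], [0.92, 0, 0], [0.92, 0, 0], [0.9, 0, 0], [0, 0, 0], [0, 0, 0], [0, 0, 0], [0, 0, 0], [0, 0, 0], [0, 0, 0], [0, 0, 0]], xyz=[[0, 0, 0], [0, 0, 0], [0, 0, 0], [0, 0, 0], [0, 0, 0], [0, -0.95, -0.2], [0, -0.95, -0.2], [0, -0.95, -0.2], [0, -0.95, -0.2], [0, -0.95, -0.2], [0, -0.95, -0.2], [0, -0.95, -0.2]], hand=[1, 1, 1, 1, 1, 1, 1, 1, 1, 1, 1, 1])

```text
clock: 2.8
ee_pos: [0.3611, -0.4487, 0.2924]
eef_rot: [[0.0, -0.185, -0.983], [-0.0, -0.983, 0.185], [-1.0, 0.0, -0.0]]
wrist_force: [-0.0, 0.1, -0.7]
gripper_width: 0.998
```

Request:
step_arm(rotation=[[0, 0, 0], [0, 0, 0], [0, 0, 0], [0, 0, 0], [0, 0, 0], [0, 0, 0], [0, 0, 0], [0, 0, 0], [0, 0, 0], [0, 0, 0], [0, 0, 0], [0, 0, 0]], xyz=[[0, -1, -0.2], [0, -1, -0.2], [0, -1, -0.2], [0, -1, -0.1], [0, -1, 0], [0, -1, 0], [0, -1, 0], [0, -1, 0], [0, -1, 0], [0, -1, 0], [0, -1, 0], [0, -1, 0]], hand=[1, 1, 1, 1, 1, 1, 1, 1, 1, 1, 1, 1])

```text
clock: 4.3
ee_pos: [0.4334, -0.1572, 0.2925]
eef_rot: [[0.001, -0.185, -0.983], [-0.0, -0.983, 0.185], [-1.0, 0.0, -0.001]]
wrist_force: [0.1, 0.4, 0.0]
gripper_width: 1.002
```

Request:
step_arm(rotation=[[0, 0, 0], [0, 0, 0], [0, 0, 0], [0, 0, 0], [0, 0, 0], [0, 0, 0], [0, 0, 0]], xyz=[[0, -1, 0], [0, -1, 0], [0, -1, 0], [0, -1, 0], [0, -1, 0], [0, 0, 0], [0, 0, 0]], hand=[1, 1, 1, 1, 1, 1, 1])

```text
clock: 5.18
ee_pos: [0.4563, -0.0363, 0.2923]
eef_rot: [[0.0, -0.186, -0.983], [-0.001, -0.983, 0.186], [-1.0, 0.001, -0.0]]
wrist_force: [-0.5, 0.1, -0.2]
gripper_width: 0.997
```

```bash
python3 - <<'E'
from h import *
np.set_printoptions(precision=4,suppress=True)
s=readout.sense();print(s["clock"],s["ee_pos"],s["eef_rot"],s["wrist_force"])
p=cam("wrist");save(p,"w1.png")
print(p["fx"],np.array(p["world_from_camera"]))
q=viewer.spot_point("lever_knob",p)
print([(x["at"],x["confidence"],atz(p,x["at"],.096)) for x in q])
for l,z in(("indexer",0),("sample_jar",.03)):print(l,[(x["at"],x["confidence"],atz(p,x["at"],z)) for x in viewer.spot_point(l,p)])
sc=cam("scene");qs=viewer.spot_point("lever_knob",sc)
if q and qs: print(tri([ray(p,q[0]["at"]),ray(sc,qs[0]["at"])]))
E
```

```text
5.175 [ 0.4563 -0.0363  0.2923] [[ 0.     -0.1862 -0.9825]
 [-0.0007 -0.9825  0.1862]
 [-1.      0.0007 -0.0001]] [-0.4562  0.1434 -0.2411]
325.19226210127806 [[-0.1862  0.9517  0.2442  0.5224]
 [-0.9825 -0.1805 -0.0456 -0.0498]
 [ 0.0007 -0.2484  0.9686  0.3862]
 [ 0.      0.      0.      1.    ]]
[([182.8, 196.4], 0.72, array([0.4793, 0.0545, 0.096 ]))]
indexer [([190.2, 41.0], 0.69, array([0.6527, 0.0399, 0.    ]))]
sample_jar [([390.8, 51.3], 0.9, array([ 0.5903, -0.1859,  0.03  ])), ([252.5, 24.4], 0.62, array([ 0.6444, -0.0388,  0.03  ])), ([186.3, 199.5], 0.51, array([0.4651, 0.075 , 0.03  ]))]
(array([0.4804, 0.0519, 0.1029]), [0.0001720395691789589, 0.00017203956917899544])
```

View pics/w1.png

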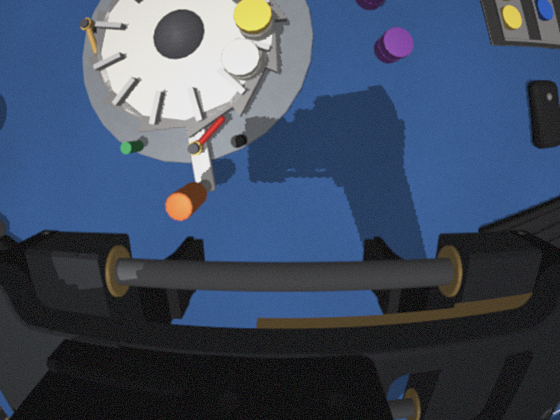

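The orange knob is at (182,200), clear of both stops (green at 132,147 and black at 240,141). Two views agree on about (0.480, 0.053, 0.10). The yellow jar is three notches short.

Request:
step_arm(rotation=[[0, 0, 0], [0, 0, 0], [0, 0, 0], [0, 0, 0], [0, 0, 0], [0, 0, 0], [0, 0, 0], [0, 0, 0], [0, 0, 0], [0, 0, 0], [0, 0, 0], [0, 0, 0]], xyz=[[0, -0.92, -0.06], [0, -0.92, -0.06], [0, -0.92, -0.06], [0, -0.92, -0.06], [0, 0, 0], [0.94, 0, 0], [0.94, 0, 0], [0.94, 0, 0], [0.94, 0, 0], [0.94, 0, 0], [0.94, 0, 0], [0, 0, 0]], hand=[1, 1, 1, 1, 1, 1, 1, 1, 1, 1, 1, 1])

```text
clock: 6.98
ee_pos: [0.4784, 0.052, 0.1499]
eef_rot: [[-0.004, -0.187, -0.982], [-0.001, -0.982, 0.187], [-1.0, 0.002, 0.004]]
wrist_force: [-0.6, -0.4, 0.2]
gripper_width: 0.998
```

Request:
step_arm(rotation=[[0, 0, 0], [0, 0, 0], [0, 0, 0], [0, 0, 0], [0, 0, 0], [0, 0, 0]], xyz=[[0, 0, 0], [0, 0, 0], [0, 0, 0], [0, 0, 0], [0, 0, 0], [0, 0, 0]], hand=[-0.4, -0.4, -0.6, -0.6, -0.6, -0.6], grip_force=15)

```text
clock: 7.72
ee_pos: [0.4796, 0.0536, 0.1513]
eef_rot: [[0.0, -0.186, -0.983], [-0.0, -0.983, 0.186], [-1.0, 0.0, -0.0]]
wrist_force: [0.0, 0.9, 0.9]
gripper_width: 0.403
```

```bash
python3 - <<'E'
from h import *
np.set_printoptions(precision=4,suppress=True)
s=readout.sense();print(s["clock"],s["ee_pos"],s["wrist_force"],s["gripper_width"])
c=np.array(s["ee_pos"])[:2]
for C in((.6535,.0437),(.655,.043)):
    C=np.array(C);d=c-C;print("R",np.hypot(*d),"ang",np.degrees(np.arctan2(d[1],d[0])))
p=cam("wrist");save(p,"w2.png")
E
```

```text
7.725 [0.4796 0.0536 0.1513] [0.0484 0.855  0.8626] 0.4032423109420013
R 0.17414590381062509 ang 176.749245685964
R 0.17568425664106554 ang 176.54906231855637
```

View pics/w2.png

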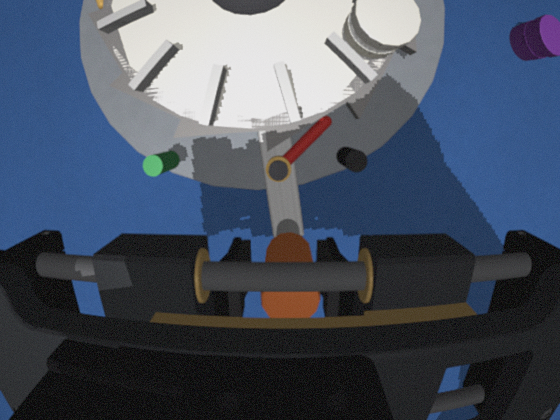

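The fingers straddle the knob at (290,275), nicely centred. Next I finish closing and swing to green.

Request:
step_arm(rotation=[[0, 0, 0], [0, 0, 0], [0, 0, 0], [0, 0, 0], [0, 0, 0], [0, 0, 0], [0, 0, 0], [0, 0, 0], [0, 0, 0], [0, 0, 0], [0, 0, 0]], xyz=[[0, 0, 0], [0, 0, 0], [0, 0, 0], [0, -0.45, 0.04], [0, -0.45, 0.02], [0, -0.61, -0.03], [0, -0.61, -0.08], [0, -0.6, -0.13], [0, -0.58, -0.18], [0, 0, 0], [0, 0, 0]], hand=[-0.8, -0.8, -0.8, -0.8, -0.8, -0.8, -0.8, -0.8, -0.8, -0.8, -0.8])

```text
clock: 9.15
ee_pos: [0.5019, 0.1302, 0.1505]
eef_rot: [[-0.007, -0.186, -0.983], [-0.007, -0.983, 0.186], [-1.0, 0.008, 0.005]]
wrist_force: [-8.3, -8.8, 5.8]
gripper_width: 0.294
```

Request:
step_arm(rotation=[[0, 0, 0], [0, 0, 0], [0, 0, 0]], xyz=[[0, -0.24, -0.08], [0, 0, 0], [0, 0, 0]], hand=[-0.8, -0.8, -0.8])

```text
clock: 9.52
ee_pos: [0.5024, 0.1308, 0.1502]
eef_rot: [[-0.015, -0.189, -0.982], [-0.015, -0.982, 0.189], [-1.0, 0.018, 0.012]]
wrist_force: [-15.5, -18.4, 15.1]
gripper_width: 0.297
```

```bash
cat > st.py <<'E'
from h import *
np.set_printoptions(precision=4,suppress=True)
def st():
    s=readout.sense();print(s["clock"],s["ee_pos"],s["wrist_force"],s["gripper_width"])
    d=np.array(s["ee_pos"])[:2]-[.654,.0435];print("R",np.hypot(*d),"ang",np.degrees(np.arctan2(d[1],d[0]))+10.7)
    p=cam("top");h=cv2.cvtColor(p["image"],cv2.COLOR_RGB2HSV)
    k,_,S,c=cv2.connectedComponentsWithStats(cv2.inRange(h,(22,130,100),(33,255,255)))
    for i in range(1,k):
        if S[i][4]>60 and 160<c[i][0]<340:
            x=atz(p,c[i],.08);d=x[:2]-[.654,.0435];print("cap",c[i],x,np.hypot(*d),np.degrees(np.arctan2(d[1],d[0]))+10.7)
    return p
E
python3 -c "
from st import *
save(st(),'t2.png');save(cam('wrist'),'w3.png')"
```

```text
9.525 [0.5024 0.1308 0.1502] [-15.5068 -18.4182  15.0539] 0.2973654079967082
R 0.1749746377333829 ang 160.77505529323676
cap [301.1913 199.6957] [ 0.6407 -0.0468  0.08  ] 0.09131240307742021 -87.69634136609511
```

View pics/w3.png

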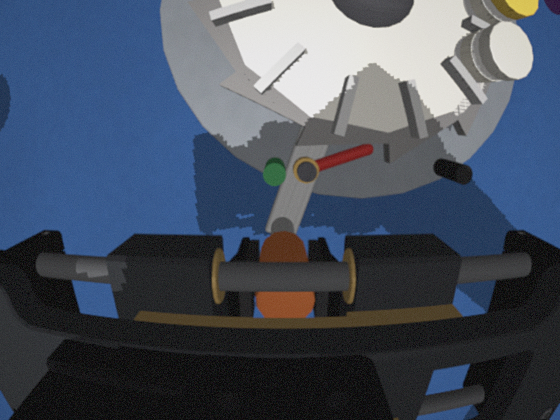

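The lever rests against the green post at (275,172). Now stroke 1 to black.

Request:
step_arm(rotation=[[0, 0, 0], [0, 0, 0], [0, 0, 0], [0, 0, 0], [0, 0, 0], [0, 0, 0], [0, 0, 0], [0, 0, 0], [0, 0, 0], [0, 0, 0]], xyz=[[0, 0.24, 0.08], [0, 0.29, 0.1], [0, 0.29, 0.08], [0, 0.3, 0.07], [0, 0.3, 0.06], [0, 0.3, 0.05], [0, 0.3, 0.03], [0, 0.3, 0.02], [0, 0.3, 0.01], [0, 0, 0]], hand=[-0.8, -0.8, -0.8, -0.8, -0.8, -0.8, -0.8, -0.8, -0.8, -0.8])

```text
clock: 10.88
ee_pos: [0.4817, 0.0766, 0.1514]
eef_rot: [[-0.001, -0.185, -0.983], [-0.0, -0.983, 0.185], [-1.0, 0.0, 0.001]]
wrist_force: [-4.9, 3.0, -2.8]
gripper_width: 0.297
```

Request:
step_arm(rotation=[[0, 0, 0], [0, 0, 0], [0, 0, 0], [0, 0, 0], [0, 0, 0], [0, 0, 0], [0, 0, 0], [0, 0, 0], [0, 0, 0], [0, 0, 0], [0, 0, 0]], xyz=[[0, 0.3, -0.01], [0, 0.3, -0.02], [0, 0.3, -0.03], [0, 0.3, -0.05], [0, 0.3, -0.06], [0, 0.3, -0.07], [0, 0.29, -0.08], [0, 0.29, -0.1], [0, 0.2, -0.07], [0, 0, 0], [0, 0, 0]], hand=[-0.8, -0.8, -0.8, -0.8, -0.8, -0.8, -0.8, -0.8, -0.8, -0.8, -0.8])

```text
clock: 12.25
ee_pos: [0.4832, 0.0112, 0.1518]
eef_rot: [[0.002, -0.186, -0.983], [0.001, -0.983, 0.186], [-1.0, -0.001, -0.001]]
wrist_force: [-2.2, 4.0, 1.5]
gripper_width: 0.295
```

```bash
python3 -c "
from st import *
save(st(),'t3.png');save(cam('wrist'),'w4.png')"
```

```text
12.25 [0.4832 0.0112 0.1518] [-2.2284  4.0414  1.4896] 0.2952503418590846
R 0.1738593051195701 ang -158.5912745191381
cap [293.525  173.2893] [ 0.6873 -0.0338  0.08  ] 0.08417209633936483 -55.976712140039055
```

View pics/w4.png

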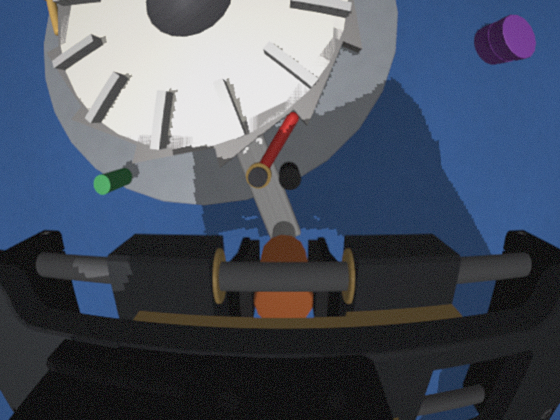

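The lever is almost at the black post (290,175) and the turntable moved about one notch. I nudge on until the stop gives resistance.

Request:
step_arm(rotation=[[0, 0, 0], [0, 0, 0], [0, 0, 0], [0, 0, 0]], xyz=[[0, 0.15, -0.05], [0, 0.15, -0.05], [0, 0, 0], [0, 0, 0]], hand=[-0.8, -0.8, -0.8, -0.8])

```text
clock: 12.85
ee_pos: [0.4833, 0.0105, 0.1517]
eef_rot: [[0.0, -0.181, -0.983], [0.009, -0.983, 0.181], [-1.0, -0.009, 0.001]]
wrist_force: [-5.8, 22.4, 1.4]
gripper_width: 0.295
```

```bash
python3 -c "
from st import *
st()"
```

```text
12.85 [0.4833 0.0105 0.1517] [-5.817  22.4157  1.3834] 0.2949145547212528
R 0.1738884766587469 ang -158.36720429191732
cap [293.4362 173.2908] [ 0.6873 -0.0336  0.08  ] 0.08402843201870996 -55.93692460323126
```

Request:
step_arm(rotation=[[0, 0, 0], [0, 0, 0], [0, 0, 0], [0, 0, 0], [0, 0, 0], [0, 0, 0], [0, 0, 0], [0, 0, 0], [0, 0, 0], [0, 0, 0], [0, 0, 0], [0, 0, 0]], xyz=[[0, -0.3, 0.1], [0, -0.2, 0.07], [0, -0.58, 0.18], [0, -0.6, 0.13], [0, -0.6, 0.08], [0, -0.6, 0.03], [0, -0.6, -0.03], [0, -0.6, -0.08], [0, -0.6, -0.13], [0, -0.58, -0.18], [0, -0.24, -0.08], [0, 0, 0]], hand=[-0.8, -0.8, -0.8, -0.8, -0.8, -0.8, -0.8, -0.8, -0.8, -0.8, -0.8, -0.8])

```text
clock: 14.4
ee_pos: [0.5025, 0.1308, 0.1501]
eef_rot: [[-0.015, -0.189, -0.982], [-0.016, -0.982, 0.189], [-1.0, 0.018, 0.012]]
wrist_force: [-15.8, -19.4, 15.2]
gripper_width: 0.298
```

```bash
python3 -c "
from st import *
st()"
```

```text
14.4 [0.5025 0.1308 0.1501] [-15.8356 -19.4238  15.1565] 0.2975465967166661
R 0.17484402484230405 ang 160.754236014473
cap [294.5438 171.9539] [ 0.6897 -0.0356  0.08  ] 0.08677575099439966 -54.99479641703229
```

The lever is back at the green stop and the jar stayed in place. Stroke 2 repeats the same rows, including the final nudge.

Request:
step_arm(rotation=[[0, 0, 0], [0, 0, 0], [0, 0, 0], [0, 0, 0], [0, 0, 0], [0, 0, 0], [0, 0, 0], [0, 0, 0], [0, 0, 0]], xyz=[[0, 0.24, 0.08], [0, 0.29, 0.1], [0, 0.29, 0.08], [0, 0.3, 0.07], [0, 0.3, 0.06], [0, 0.3, 0.05], [0, 0.3, 0.03], [0, 0.3, 0.02], [0, 0.3, 0.01]], hand=[-0.8, -0.8, -0.8, -0.8, -0.8, -0.8, -0.8, -0.8, -0.8])

```text
clock: 15.58
ee_pos: [0.4818, 0.0768, 0.1515]
eef_rot: [[-0.001, -0.185, -0.983], [0.001, -0.983, 0.185], [-1.0, -0.001, 0.001]]
wrist_force: [-3.6, 5.0, -5.4]
gripper_width: 0.294
```

Request:
step_arm(rotation=[[0, 0, 0], [0, 0, 0], [0, 0, 0], [0, 0, 0], [0, 0, 0], [0, 0, 0], [0, 0, 0], [0, 0, 0], [0, 0, 0], [0, 0, 0], [0, 0, 0], [0, 0, 0]], xyz=[[0, 0.3, -0.01], [0, 0.3, -0.02], [0, 0.3, -0.03], [0, 0.3, -0.05], [0, 0.3, -0.06], [0, 0.3, -0.07], [0, 0.29, -0.08], [0, 0.29, -0.1], [0, 0.2, -0.07], [0, 0.3, -0.1], [0, 0, 0], [0, 0, 0]], hand=[-0.8, -0.8, -0.8, -0.8, -0.8, -0.8, -0.8, -0.8, -0.8, -0.8, -0.8, -0.8])

```text
clock: 17.08
ee_pos: [0.4832, 0.0105, 0.1518]
eef_rot: [[0.0, -0.182, -0.983], [0.009, -0.983, 0.182], [-1.0, -0.009, 0.002]]
wrist_force: [-5.7, 22.1, 1.5]
gripper_width: 0.295
```

Request:
step_arm(rotation=[[0, 0, 0], [0, 0, 0], [0, 0, 0], [0, 0, 0], [0, 0, 0], [0, 0, 0], [0, 0, 0], [0, 0, 0], [0, 0, 0], [0, 0, 0], [0, 0, 0], [0, 0, 0]], xyz=[[0, -0.3, 0.1], [0, -0.2, 0.07], [0, -0.58, 0.18], [0, -0.6, 0.13], [0, -0.6, 0.08], [0, -0.6, 0.03], [0, -0.6, -0.03], [0, -0.6, -0.08], [0, -0.6, -0.13], [0, -0.58, -0.18], [0, -0.24, -0.08], [0, 0, 0]], hand=[-0.8, -0.8, -0.8, -0.8, -0.8, -0.8, -0.8, -0.8, -0.8, -0.8, -0.8, -0.8])

```text
clock: 18.58
ee_pos: [0.5025, 0.1308, 0.1501]
eef_rot: [[-0.015, -0.189, -0.982], [-0.016, -0.982, 0.189], [-1.0, 0.018, 0.012]]
wrist_force: [-16.2, -20.1, 15.0]
gripper_width: 0.3
```

```bash
python3 -c "
from st import *
save(st(),'t4.png')"
```

```text
18.575 [0.5025 0.1308 0.1501] [-16.17   -20.1059  14.9559] 0.30028513789974604
R 0.17486664041527955 ang 160.75057930821137
cap [277.1197 154.2124] [ 0.7214 -0.0052  0.08  ] 0.0831669104981766 -25.10954346742466
```

View pics/t4.png

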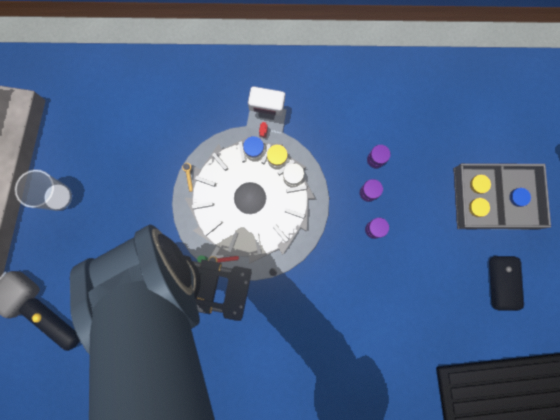

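The yellow cap at (277,154) is one notch short of the pointer at (263,130). One more stroke and return.

Request:
step_arm(rotation=[[0, 0, 0], [0, 0, 0], [0, 0, 0], [0, 0, 0], [0, 0, 0], [0, 0, 0], [0, 0, 0], [0, 0, 0], [0, 0, 0]], xyz=[[0, 0.24, 0.08], [0, 0.29, 0.1], [0, 0.29, 0.08], [0, 0.3, 0.07], [0, 0.3, 0.06], [0, 0.3, 0.05], [0, 0.3, 0.03], [0, 0.3, 0.02], [0, 0.3, 0.01]], hand=[-0.8, -0.8, -0.8, -0.8, -0.8, -0.8, -0.8, -0.8, -0.8])

```text
clock: 19.75
ee_pos: [0.4818, 0.0768, 0.1515]
eef_rot: [[-0.001, -0.185, -0.983], [0.001, -0.983, 0.185], [-1.0, -0.001, 0.001]]
wrist_force: [-2.2, 4.5, -6.4]
gripper_width: 0.296
```

Request:
step_arm(rotation=[[0, 0, 0], [0, 0, 0], [0, 0, 0], [0, 0, 0], [0, 0, 0], [0, 0, 0], [0, 0, 0], [0, 0, 0], [0, 0, 0], [0, 0, 0], [0, 0, 0], [0, 0, 0]], xyz=[[0, 0.3, -0.01], [0, 0.3, -0.02], [0, 0.3, -0.03], [0, 0.3, -0.05], [0, 0.3, -0.06], [0, 0.3, -0.07], [0, 0.29, -0.08], [0, 0.29, -0.1], [0, 0.2, -0.07], [0, 0.3, -0.1], [0, 0, 0], [0, 0, 0]], hand=[-0.8, -0.8, -0.8, -0.8, -0.8, -0.8, -0.8, -0.8, -0.8, -0.8, -0.8, -0.8])

```text
clock: 21.25
ee_pos: [0.4832, 0.0105, 0.1518]
eef_rot: [[0.0, -0.182, -0.983], [0.009, -0.983, 0.182], [-1.0, -0.009, 0.002]]
wrist_force: [-5.4, 22.8, 0.3]
gripper_width: 0.294
```

Request:
step_arm(rotation=[[0, 0, 0], [0, 0, 0], [0, 0, 0], [0, 0, 0], [0, 0, 0], [0, 0, 0], [0, 0, 0], [0, 0, 0], [0, 0, 0], [0, 0, 0], [0, 0, 0], [0, 0, 0]], xyz=[[0, -0.3, 0.1], [0, -0.2, 0.07], [0, -0.58, 0.18], [0, -0.6, 0.13], [0, -0.6, 0.08], [0, -0.6, 0.03], [0, -0.6, -0.03], [0, -0.6, -0.08], [0, -0.6, -0.13], [0, -0.58, -0.18], [0, -0.05, -0.02], [0, 0, 0]], hand=[-0.8, -0.8, -0.8, -0.8, -0.8, -0.8, -0.8, -0.8, -0.8, -0.8, -0.8, -0.8])

```text
clock: 22.75
ee_pos: [0.5021, 0.1303, 0.1505]
eef_rot: [[-0.008, -0.187, -0.982], [-0.008, -0.982, 0.187], [-1.0, 0.01, 0.007]]
wrist_force: [-10.2, -11.8, 8.1]
gripper_width: 0.295
```

```bash
python3 -c "
from st import *
save(st(),'t5.png')"
```

```text
22.75 [0.5021 0.1303 0.1505] [-10.2491 -11.7691   8.0875] 0.29497624734268746
R 0.17494175099947884 ang 160.96226164063114
cap [253.0283 145.9823] [0.7361 0.0372 0.08  ] 0.08236961951235781 6.301097431503617
```

The jar is at the pointer, about 5–6° past it and within tolerance. I release the knob and rise.

Request:
step_arm(rotation=[[0, 0, 0], [0, 0, 0], [0, 0, 0], [0, 0, 0], [0, 0, 0], [0, 0, 0], [0, 0, 0], [0, 0, 0]], xyz=[[0, 0.1, 0.03], [0, 0, 0], [0, 0, 0], [0, 0, 0], [0, 0, 0], [0, 0, 0], [0, 0, 0], [0, 0, 0]], hand=[-0.8, 0.5, 0.5, 0.5, 0.5, 0.5, 0.5, 0.5])

```text
clock: 23.8
ee_pos: [0.5034, 0.1317, 0.1513]
eef_rot: [[0.0, -0.186, -0.983], [-0.0, -0.983, 0.186], [-1.0, -0.0, -0.0]]
wrist_force: [0.8, 0.0, -0.1]
gripper_width: 0.749
```

Request:
step_arm(rotation=[[0, 0, 0], [0, 0, 0], [0, 0, 0], [0, 0, 0], [0, 0, 0], [0, 0, 0], [0, 0, 0], [0, 0, 0], [0, 0, 0], [0, 0, 0], [0, 0, 0], [0, 0, 0]], xyz=[[-0.5, 0, 0], [-0.8, 0, 0], [-0.9, 0, 0], [-0.9, 0, 0], [-0.9, 0, 0], [-0.9, 0, 0], [-0.5, 1, 0], [0, 1, 0], [0, 1, 0], [0, 1, 0], [0, 0, 0], [0, 0, 0]], hand=[0.5, 0.5, 0.5, 0.5, 0.5, 0.5, 0.5, 0.5, 0.5, 0.5, 0.5, 0.5])

```text
clock: 25.3
ee_pos: [0.4849, 0.0345, 0.2869]
eef_rot: [[0.001, -0.185, -0.983], [0.001, -0.983, 0.185], [-1.0, -0.001, -0.001]]
wrist_force: [-0.1, 1.0, 0.4]
gripper_width: 0.747
```

```bash
python3 - <<'E'
from st import *
p=st();s=cam("scene");w=cam("wrist")
for q in(w,s):
    for l,z in(("lever_knob",.096),("sample_jar",.035)): print(q["name"],l,[(np.round(x["at"],1),round(x["confidence"],2),atz(q,x["at"],z)) for x in viewer.spot_point(l,q)])
cv2.imwrite("pics/end.png",cv2.hconcat([cv2.resize(i["image"][60:360,150:430,::-1],(390,418)) for i in(s,w)]))
E
```

```text
25.3 [0.4849 0.0345 0.2869] [-0.1337  1.0419  0.3508] 0.7471145825037663
R 0.16930550699990848 ang -166.24137763155375
cap [253.042 146.   ] [0.7361 0.0372 0.08  ] 0.08233965013402152 6.282528697473711
wrist lever_knob [(array([179.1, 210.1]), 0.94, array([0.4966, 0.1309, 0.096 ]))]
wrist sample_jar [(array([428.5,  14. ]), 0.76, array([ 0.6602, -0.1676,  0.035 ])), (array([447.4,  67.7]), 0.71, array([ 0.594 , -0.1774,  0.035 ]))]
scene lever_knob [(array([345.8, 165.5]), 0.72, array([0.5109, 0.1215, 0.096 ]))]
scene sample_jar [(array([326.3, 257.5]), 0.75, array([0.7288, 0.0319, 0.035 ])), (array([192.7, 289.9]), 0.68, array([ 0.7796, -0.1999,  0.035 ])), (array([199.2, 241. ]), 0.55, array([ 0.6474, -0.1859,  0.035 ]))]
```

View pics/end.png

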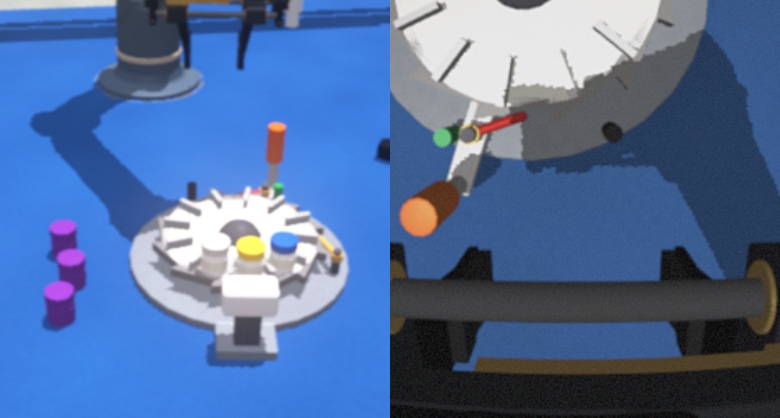

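The yellow jar stands upright right behind the code reader (left view, 250,255). The lever rests on the green stop (right view, 445,137), released and clear of the gripper.

```bash
python3 -c "
from plant import r;print(r.hand_in())"
```

```text
the job is handed in; nothing more can be done
None
```

I brought the lever to the green stop and made three full strokes to the black stop and back. That put the yellow-capped jar at the red pointer. I then let go of the knob with the lever at green, backed off and handed the job in at about 25 s, well under the 64 s limit. No verdict was reported.

- **Strokes:** each end was confirmed by the wrist force rising against the stop. It read about 25 N at black, and 18 to 30 N at green. The turntable moved about one notch per stroke.
- **Jar:** it stands upright directly behind the code reader. The two cameras disagree slightly on its position: the top view puts it about 6° (9 mm) past the pointer axis and the scene view about 1°. Both are within the 16 mm limit.
- **Lever and gripper:** in the last wrist picture the lever rests on the green post. The gripper is clear of everything, with the wrist force near zero.

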